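# Unhook an e-bike battery from its charging dock

### The job

Take the blue e-bike battery out of the black charging dock and lay it flat, handle up, inside the orange tray. Its toe is hooked under the dock's yellow bar and its other end stands behind the yellow lip, so tilt that end up over the lip and draw the toe out from under the bar by feel, never forcing it against the dock. Set it down gently in the tray, and leave the spray can, wrench and grease jar where they are.

Things in the scene. Friction and masses are not known exactly. Their poses are not given: they have to be found in the camera images.
- battery: Loose battery pack, 0.6 to 0.9 kg. Blue case 150 x 66 x 58 mm (x, y, z), grey bands, white patch with green dots on top near the heel end. Origin: centre of the case's underside; z up, +x to the heel face (x = 75 mm). Centre of mass near x = -3 mm. A flat toe sticks out at the other end (see toe_tip); a black handle rib stands across the top at x = 0 (see handle).
- handle (a point): Centre of the top of the battery's black handle, 92 mm above the underside. The handle is an upright rib 16 mm thick (battery x), 60 mm long (y), 34 mm high above the case.
- toe_tip (a point): Tip of the battery's toe at its lower edge, x = -113 mm in the battery's frame. The toe is a tongue 38 mm long, 50 mm wide (y), 12 mm thick, flush with the underside.
- middle (a point): Point on the battery's underside halfway between toe tip and heel face: x = -19 mm in the battery's frame; overall length 188 mm.
- dock: Fixed black dock, base 240 x 92 x 25 mm, origin on the bench. The battery rests on its top (z = 25 mm), origin over origin within 2 mm, x axes alike. Grey side rails 14 mm high leave 5 mm a side. A rigid yellow frame (bar, side arms, lip) is hinged across y at dock x = -113, z = 25 mm and clamped at a raised angle of a = 0 to 0.16 rad, not reported.
- bar_low (a point): Middle of the yellow bar's underside IF a = 0: dock x = -91, z = 40 mm; it turns up with a. Bar across y, 20 mm wide in x (-101 to -81), 10 mm thick, 3 mm over the toe at a = 0. With the toe tip on the dock, the bar jams the toe at a tilt of about 0.094 + a rad. Once tilted or lifted off its seat, the battery must not press on the dock with over 25 N.
- lip_low (a point): Middle of the yellow lip's top edge IF a = 0: dock x = 86, z = 37 mm; it rises with a (up to 31 mm higher). Plate across y, 6 mm thick, 3 to 10 mm beyond the heel face. A level lift never clears it. With the toe tip on the dock, the heel clears it at a tilt of about 0.064 + 1.04 a rad; then draw the battery 40 mm along its own tilted +x to free the toe.
- tray: Fixed orange open tray 226 x 104 x 18 mm (x, y, z), walls 5 mm, inner floor 5 mm above the bench, 216 x 94 mm inside. Origin: centre of its underside. The battery fits in either way round along x. More than 45 N between battery and tray (a drop or a hard press) counts as rough.
- spray_can: Yellow spray can, 56 mm diameter, 150 mm tall, loose. Origin: centre of its underside. Leave alone.
- wrench: Steel wrench 160 mm long lying along its x axis, loose. Origin under its middle. Leave alone.
- grease_jar: Green jar, 60 mm diameter, 60 mm tall, loose. Origin: centre of its underside. Leave alone.
Mind the look-alikes: they are no part of the job. Of the things that look like the battery, the smaller one is meant.

How it is judged:
By the outcome, as a careful person would: the job done as asked, in the order asked, and still so for the second after the job is handed in, with the robot touching nothing.
It also fails if it takes over 69 s, if anything falls off the work surface, if the arm or the gripper's body presses on something with over 40 N, if the wrist force passes 120 N, or if a joint passes its speed limit or range.

### The arm

A 6-joint arm with a two-finger parallel gripper is mounted at the origin on the work surface. World frame = base frame: x ahead of the robot, y to its left, z up, the work surface at z = 0. Lengths are in mm, angles in rad, forces in N, time in s.
With the tool pointing down it reaches from about 375 to 900 mm from the base axis. Payload 3.1 kg.
Tool frame: the origin (TCP) lies between the finger pads; the fingertips stand 14 mm ahead of it and the grasp point (between the pads) lies 5 mm behind it (r.tip_reach is the z of the fingertips in the tool frame, in mm); z points along the fingers, y is the line along which they close (so a half turn about z gives the same grasp; the last joint's range is limited). The gripper opens to 85 mm and grips with 20 to 120 N. Pads are 22 mm wide; open, the fingers measure 114 mm over their backs; the gripper's body (76 mm by 85 mm) begins 54 mm behind the grasp point. The pads swing forward as they close: fully open they stand 13 mm farther back than shut.
Start: joints at [1.139, 0.527, 1.433, -0, 1.181, -0.178], TCP at [156.887, 604.965, 245.31] pointing down, gripper open.
Joint ranges: [-3.08, 3.08], [-0.75, 2.2], [0.22, 2.44], [-1.43, 4.57], [0, 2.65], [-2.85, 2.85]. Speed limits (rad/s): [2.79, 2.79, 3.14, 3.14, 3.14, 3.14].

### API

Orientations are given as a unit quaternion [x, y, z, w].
In Python, from workcell import r gives the robot as it stands. The module is installed in compiled form; this text tells all that it offers.
- The arm moves only by the shell command python3 -m jog 'ROWS' [FORCE]. ROWS is JSON, a list of rows, each a list of 7 numbers: the shift along the tool's x, y, z in mm, then the turn, a rotation vector about the tool's x, y, z in degrees, then the finger opening in mm, from 0 to 85.4. In form: [[tx, ty, tz, ax, ay, az, fingers], ...]. A call has exactly 8 rows; each row is the pose to reach, as a shift and turn from the pose commanded when the call began, along the tool's axes at that moment; what a row does not reach only later rows make up. A row lasts 1/8 s, in which the tool goes at most 62.5 mm and 10.7 degrees, less where a joint would pass 70% of its speed; a pose out of reach is approached as far as the arm can. A call with a gripper value outside its range is refused whole. The fingers move at their own pace and stop on an object; FORCE is the grip in N (left out, the last holds). Time passes only in rows, so rows that repeat a pose let the fingers close, or fill a call up. It gives the time, the measured TCP pose, the force, the opening and the grip force at its end, in the units of the state.
- r.observe(): the state, without advancing time (a new reading comes with each control period).
- r.snapshot(name): name is "scene" or "top"; returns the picture (480x640x3 uint8, blue, green, red); there is no depth.
- r.calibration(name): a dict with "intrinsics" (3x3 intrinsics, pixels), "world_from_camera" (4x4, takes a point from camera to world coordinates). Camera axes: x right, y up, looking along -z (the intrinsics and any distortion apply to the point x, -y, -z); pixel columns grow to the right and rows downward; lengths in mm; the calibration is good to about 2 mm. A picture is of the moment at which its call begins. calibration takes no time and is no camera call.
- r.finish_job(): hands the job in; it is judged then, once.
The state is a dict: "time": time; "joint_pos": joint angles; "joint_velocities": joint speeds; "tau": joint torques, N m; "ee_pos": TCP position; "ee_rot": TCP orientation; "wrist_force": force on the tool from outside, world axes, zero at the start; "ft_torque": the same for the moment, N m; "finger_gap": finger opening in mm; "gripper_force": force on a finger pad.
Only numpy, scipy, OpenCV 4.12 (cv2) and the standard library are available. Lean on these libraries where they do the work, as an engineer would, in place of code of your own. Each camera call takes 0.05 s, during which the arm holds its last target. There are 200 camera calls.

## Working session

There is one attempt and no reset: what is moved stays moved. The work goes in short steps, Python scripts to look and compute and a shell command to move; the robot and the scene stay as the last step left them, time stands still between calls to the robot, and variables do not carry over. Pictures are saved under pics/ and viewed, at most 10 in all, crops included, and the job is handed in when it is done.

```bash
mkdir -p pics; python3 - <<'E'
from workcell import r
import cv2,numpy as np
for n in("scene","top"):
    cv2.imwrite(f"pics/{n}0.png",r.snapshot(n)); c=r.calibration(n)
    print(n,np.round(c["intrinsics"],1).tolist(),np.round(c["world_from_camera"],3).tolist())
print(r.observe())
E
```

```text
scene [[613.5, 0.0, 321.6], [0.0, 613.5, 247.2], [0.0, 0.0, 1.0]] [[-0.514, -0.686, 0.515, 1317.541], [0.858, -0.402, 0.321, 508.401], [-0.013, 0.607, 0.795, 1376.573], [0.0, 0.0, 0.0, 1.0]]
top [[592.0, 0.0, 323.3], [0.0, 592.0, 232.4], [0.0, 0.0, 1.0]] [[0.025, 0.992, -0.121, 312.949], [-1.0, 0.022, -0.02, -34.144], [-0.017, 0.122, 0.992, 1646.409], [0.0, 0.0, 0.0, 1.0]]
{'time': 0.1, 'joint_pos': array([ 1.13846871e+00,  5.28370311e-01,  1.43377720e+00, -2.37204733e-05,
        1.18141170e+00, -1.78505229e-01]), 'joint_velocities': array([-0.00092647, -0.00136137, -0.00234403,  0.00057451,  0.00012621,
        0.00092608]), 'tau': array([ 7.08231255e-06, -4.43304598e+01, -1.78586268e+01, -2.46126128e-04,
        3.89098030e-03,  2.05911405e-06]), 'ee_pos': array([156.65718129, 604.4063099 , 244.43226529]), 'ee_rot': array([ 1.26566248e-01,  9.91957669e-01, -9.41070652e-04, -2.85201491e-04]), 'wrist_force': array([-1.05932932, -0.07695339, -0.31857389]), 'ft_torque': array([-0.03270403, -0.00333657, -0.0023067 ]), 'gripper_force': 0.0, 'finger_gap': 85.732183862318}
```

View pics/scene0.png

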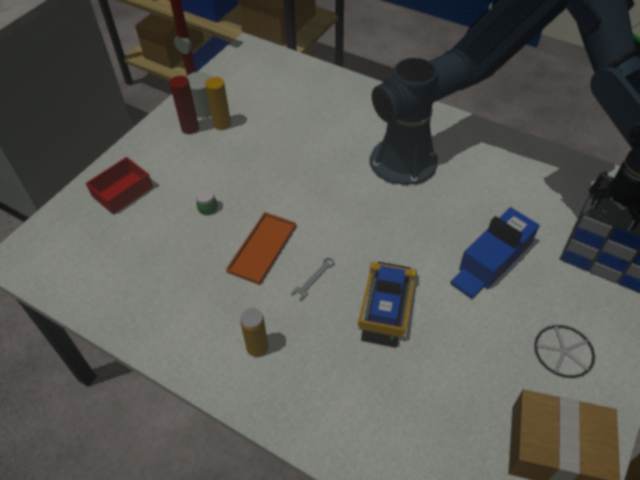

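View pics/top0.png

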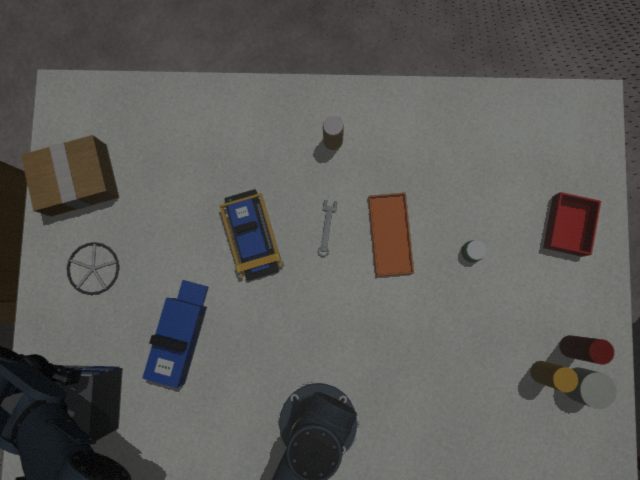

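Scene: the small battery in its dock is at (388,298), the tray at (262,248), and the larger blue pack at (495,250) is a look-alike. Top: the dock is at (250,235) with the heel end up (+x), the tray at (391,235) and the wrench at (326,228). Next I'll measure with masks and make a zoomed crop.

```bash
cat > h.py <<'E'
from workcell import r
import cv2,numpy as np
def ray(n,uv):
    c=r.calibration(n);K=np.array(c["intrinsics"]);T=np.array(c["world_from_camera"])
    p=np.linalg.inv(K)@[uv[0],uv[1],1]; d=T[:3,:3]@[p[0],-p[1],-p[2]]
    return T[:3,3],d
def onz(n,uv,z):
    o,d=ray(n,uv); return (o+d*(z-o[2])/d[2])
def pix(n,P):
    c=r.calibration(n);K=np.array(c["intrinsics"]);T=np.array(c["world_from_camera"])
    q=T[:3,:3].T@(np.array(P)-T[:3,3]); q=K@[q[0],-q[1],-q[2]]; return q[:2]/q[2]
def tri(a,b):
    (o1,d1),(o2,d2)=ray("top",a),ray("scene",b)
    s=np.linalg.lstsq(np.c_[d1,-d2],o2-o1,rcond=None)[0]
    p,q=o1+s[0]*d1,o2+s[1]*d2; return (p+q)/2,np.linalg.norm(p-q)
def mask(im,lo,hi,box):
    h=cv2.cvtColor(im,cv2.COLOR_BGR2HSV);m=cv2.inRange(h,np.array(lo),np.array(hi))
    k=np.zeros_like(m);x0,y0,x1,y1=box;k[y0:y1,x0:x1]=m[y0:y1,x0:x1];return k
E
python3 - <<'E'
from h import *
t=cv2.imread("pics/top0.png");s=cv2.imread("pics/scene0.png")
a=cv2.resize(t[180:290,205:295],None,fx=4.4,fy=5.0,interpolation=cv2.INTER_CUBIC) if 0 else cv2.resize(t[180:290,205:295],None,fx=4.4,fy=4.4,interpolation=cv2.INTER_CUBIC)
b=cv2.resize(s[253:353,345:435],None,fx=4.4,fy=4.4,interpolation=cv2.INTER_CUBIC)
c=np.zeros((484,800,3),np.uint8);c[:a.shape[0],:396]=a;c[:b.shape[0],400:796]=b
cv2.imwrite("pics/crop0.png",np.clip(c*1.6,0,255).astype(np.uint8))
m=mask(t,(3,150,60),(14,255,255),(355,180,425,290))
cs=max(cv2.findContours(m,0,2)[0],key=cv2.contourArea);q=cv2.boxPoints(cv2.minAreaRect(cs))
P=np.array([onz("top",u,14) for u in q]);print("tray",q.tolist(),P.round().tolist(),P.mean(0).round(1),np.linalg.norm(np.diff(P,axis=0),axis=1))
for n,im,box in(("top",t,(215,185,285,285)),("scene",s,(355,255,420,335))):
    m=mask(im,(105,140,40),(125,255,255),box);cs=cv2.findContours(m,0,2)[0]
    for c in cs:
        if cv2.contourArea(c)>30:print(n,cv2.minAreaRect(c))
E
```

```text
tray [[368.0125732421875, 198.11148071289062], [402.2216796875, 194.24917602539062], [411.02337646484375, 272.2070617675781], [376.81427001953125, 276.0693664550781]] [[612.0, -123.0, 14.0], [625.0, -219.0, 14.0], [408.0, -245.0, 14.0], [395.0, -151.0, 14.0]] [ 509.9 -184.5   14. ] [ 96.1689361  218.66715205  94.60769782]
top ((250.77359008789062, 242.70755004882812), (24.312816619873047, 24.17545509338379), 74.05460357666016)
top ((242.55657958984375, 213.6981201171875), (23.90073585510254, 24.038095474243164), 74.05460357666016)
scene ((385.2799987792969, 304.96002197265625), (27.01170539855957, 24.865076065063477), 10.30484676361084)
scene ((391.25311279296875, 274.6964416503906), (25.999460220336914, 14.514261245727539), 14.620874404907227)
```

View pics/crop0.png

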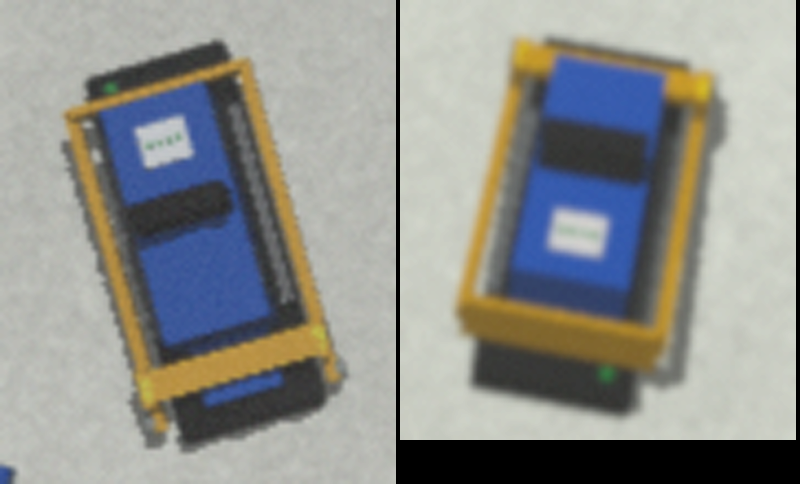

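```bash
python3 - <<'E'
from h import *
T=lambda x,y:(x/4.4+205,y/4.4+180); S=lambda x,y:((x-400)/4.4+345,y/4.4+253)
c=[T(100,110),T(207,82),T(272,318),T(165,345)]
P=np.array([onz("top",u,83) for u in c]);print(P.round(1).tolist(),P.mean(0).round(1))
print("edges",np.linalg.norm(np.diff(P,axis=0),axis=1))
d=(P[0]+P[1]-P[2]-P[3])/2;yaw=np.arctan2(d[1],d[0]);print("yaw",yaw)
t=cv2.imread("pics/top0.png")
m=mask(t,(105,140,40),(125,255,255),(215,185,285,262));q=cv2.boxPoints(cv2.minAreaRect(cv2.findNonZero(m)))
Q=np.array([onz("top",u,83) for u in q]);print("mask",Q.round(1).tolist(),Q.mean(0))
# scene case top: toe-left, toe-right, heel-right, heel-left
e=[S(553,58),S(667,72),S(633,288),S(512,270)]
R=np.array([onz("scene",u,83) for u in e]);print("scene",R.round(1).tolist(),R.mean(0))
tl=[c[2],c[3],c[0],c[1]]
for a,b in zip([c[2],c[3],c[0],c[1]],[e[0],e[1],e[2],e[3]]): print("tri",*[np.round(v,1) for v in tri(a,b)])
for nm,a,b in(("lipR",T(250,60),S(461,298)),("lipL",T(67,112),S(662,334)),("barL",T(148,378),S(712,76)),("barR",T(318,330),S(519,42))):
    print(nm,*[np.round(v,1) for v in tri(a,b)])
C=(P.mean(0)+R.mean(0))/2;C[2]=117;print("handle px",pix("top",C),pix("scene",C))
for n in("top","scene"):
  print([ (pix(n,C)-([205,180] if n=="top" else [345,253]))*4.4 ])
E
```

```text
[[572.4, 256.0, 83.0], [591.1, 191.3, 83.0], [447.6, 146.3, 83.0], [429.8, 210.4, 83.0]] [510.2 201.   83. ]
edges [ 67.37606948 150.41477922  66.46183172]
yaw 0.30686190260520085
mask [[570.9, 256.4, 83.0], [590.3, 194.6, 83.0], [450.7, 149.3, 83.0], [431.6, 210.5, 83.0]] [510.90206806 202.6777048   83.        ]
scene [[455.5, 147.3, 83.0], [430.7, 209.5, 83.0], [571.8, 258.0, 83.0], [595.5, 195.0, 83.0]] [513.38544285 202.42906602  83.        ]
tri [449.  146.1  74.3] 2.8
tri [430.1 209.9  82.6] 1.2
tri [572.  257.   82.5] 2.0
tri [592.1 192.8  76.3] 1.2
lipR [610.3 170.5  53.2] 2.6
lipL [575.2 280.8  57.5] 1.1
barL [409.2 226.2  64.6] 7.5
barR [442.8 119.6  64.5] 1.2
handle px [245.10268218 226.14868706] [389.60428298 283.23784311]
[array([176.4518016 , 203.05422305])]
[array([196.25884512, 133.04650969])]
```

The crops show the case corners (sizes check at 150 x 67 mm), so the battery is at about (511.5, 202) with yaw 0.307. The lip top is at z≈55, giving a≈0.09. Next I'll compute the approach.

```bash
cat >> h.py <<'E'
from scipy.spatial.transform import Rotation as Ro
def delta(pos,ydir,tilt=0,frm=None):
    """shift mm, rotvec deg in tool axes: tool y toward yaw ydir, pitched up by tilt"""
    o=r.observe(); R0=Ro.from_quat(o["ee_rot"]);p0=np.array(o["ee_pos"])
    y=np.array([np.cos(tilt)*np.cos(ydir),np.cos(tilt)*np.sin(ydir),np.sin(tilt)])
    z=np.array([np.sin(tilt)*np.cos(ydir),np.sin(tilt)*np.sin(ydir),-np.cos(tilt)])
    R1=Ro.from_matrix(np.c_[np.cross(y,z),y,z])
    return R0.inv().apply(np.array(pos)-p0).round(2),np.degrees((R0.inv()*R1).as_rotvec()).round(2)
E
python3 -c "
from h import *
print(delta((511.5,202,190),.307))"
```

```text
(array([-444.54, -300.31,   54.87]), array([-1.100e-01,  4.000e-02,  5.787e+01]))
```

```bash
python3 -m jog '[[-25,-17,0,0,0,4,60],[-69,-47,0,0,0,10,60],[-114,-77,0,0,0,16,60],[-160,-108,0,0,0,22,60],[-205,-138,0,0,0,28,60],[-250,-169,0,0,0,34,45],[-295,-199,5,0,0,39,45],[-335,-226,10,0,0,44,45]]' 60
python3 -c "
from h import *
print(delta((511.5,202,190),.307))"
```

```text
time: 1.1
ee_pos: [425.4, 300.5, 235.0]
ee_rot: [0.49, 0.871, -0.0, -0.0]
wrist_force: [1.0, 0.3, -0.1]
finger_gap: 44.8
gripper_force: 0.0
(array([-128.85,   22.48,   45.03]), array([-1.000e-02,  0.000e+00,  1.367e+01]))
```

```bash
python3 -m jog '[[-30,5,10,0,0,4,45],[-70,12,24,0,0,8,45],[-105,18,37,0,0,12,45],[-128,22,45,0,0,13.7,45],[-128.8,22.5,45,0,0,13.7,45],[-128.8,22.5,45,0,0,13.7,45],[-128.8,22.5,45,0,0,13.7,45],[-128.8,22.5,45,0,0,13.7,45]]' 60
python3 - <<'E'
from h import *
print(delta((511.5,202,103),.307)); o=r.observe();print(o["ft_torque"],r.tip_reach)
t=r.snapshot("top");s=r.snapshot("scene")
a=cv2.resize(t[180:290,205:295],None,fx=4.4,fy=4.4,interpolation=cv2.INTER_CUBIC)
b=cv2.resize(s[243:353,345:435],None,fx=4.4,fy=4.4,interpolation=cv2.INTER_CUBIC)
cv2.imwrite("pics/g1.png",np.clip(np.hstack([a,b])*1.6,0,255).astype(np.uint8))
E
```

```text
time: 2.1
ee_pos: [510.3, 204.7, 190.7]
ee_rot: [0.589, 0.808, 0.0, 0.0]
wrist_force: [0.2, 0.1, -0.6]
finger_gap: 45.0
gripper_force: 0.0
(array([-2.97,  0.24, 87.7 ]), array([ 0.03, -0.  ,  0.25]))
[ 0.03105434 -0.0550279  -0.0588829 ] 14.0
```

View pics/g1.png

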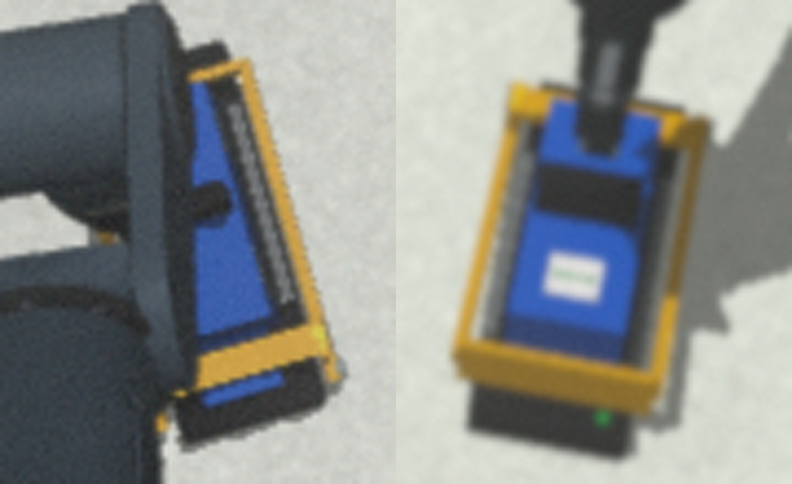

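The gripper lines up over the handle in both views, so I'll descend and close.

```bash
python3 -m jog '[[-3,0.2,20,0,0,0.2,45],[-3,0.2,45,0,0,0.2,45],[-3,0.2,65,0,0,0.2,45],[-3,0.2,78,0,0,0.2,45],[-3,0.2,86,0,0,0.2,45],[-3,0.2,89,0,0,0.2,45],[-3,0.2,89,0,0,0.2,45],[-3,0.2,89,0,0,0.2,45]]' 60
python3 -m jog '[[0,0,0,0,0,0,30],[0,0,0,0,0,0,20],[0,0,0,0,0,0,10],[0,0,0,0,0,0,5],[0,0,0,0,0,0,5],[0,0,0,0,0,0,5],[0,0,0,0,0,0,5],[0,0,0,0,0,0,5]]' 60
python3 -c "
from h import *
o=r.observe();print(o['ee_pos'],o['ee_rot'],o['ft_torque'],o['wrist_force'])"
```

```text
time: 3.2
ee_pos: [512.3, 201.3, 101.9]
ee_rot: [0.591, 0.807, 0.0, 0.0]
wrist_force: [-0.2, 0.5, 0.7]
finger_gap: 45.0
gripper_force: 0.0
time: 4.2
ee_pos: [512.7, 201.2, 101.8]
ee_rot: [0.591, 0.807, 0.001, 0.001]
wrist_force: [1.9, -0.1, 6.3]
finger_gap: 15.2
gripper_force: 60.3
[512.70524796 201.24632387 101.83733489] [5.90894125e-01 8.06748577e-01 6.45031133e-04 6.71169464e-04] [-0.07127855 -0.13137987  0.04510258] [ 1.94407296 -0.12408301  6.29313661]
```

```bash
python3 -m jog '[[0,0,0,0,0,0,5],[0,-0.4,-0.6,-0.3,0,0,5],[0,-0.8,-1.1,-0.57,0,0,5],[0,-1.6,-2.2,-1.15,0,0,5],[0,-2.4,-3.4,-1.72,0,0,5],[0,-3.2,-4.5,-2.29,0,0,5],[0,-4,-5.55,-2.86,0,0,5],[0,-4,-5.55,-2.86,0,0,5]]' 100
cat > st.py <<'E'
from h import *
o=r.observe();R=Ro.from_quat(o["ee_rot"]);y=R.apply([0,1,0])
print("t",round(o["time"],2),"pos",o["ee_pos"].round(2),"tilt",round(float(np.arcsin(y[2])),4),"yaw",round(float(np.arctan2(y[1],y[0])),4),"F world",o["wrist_force"].round(2),"F tool",R.inv().apply(o["wrist_force"]).round(2),"M tool",R.inv().apply(o["ft_torque"]).round(3),o["finger_gap"].round(2))
E
python3 st.py
```

```text
time: 5.2
ee_pos: [508.2, 200.0, 106.9]
ee_rot: [0.591, 0.806, 0.02, 0.015]
wrist_force: [4.6, 0.9, 1.0]
finger_gap: 15.0
gripper_force: 98.2Traceback (most recent call last):
  File "st.py", line 3, in <module>
    print("t",round(o["time"],2),"pos",o["ee_pos"].round(2),"tilt",round(float(np.arcsin(y[2])),4),"yaw",round(float(np.arctan2(y[1],y[0])),4),"F world",o["wrist_force"].round(2),"F tool",R.inv().apply(o["wrist_force"]).round(2),"M tool",R.inv().apply(o["ft_torque"]).round(3),o["finger_gap"].round(2))
                                                                                                                                                                                                                                                                                     ^^^^^^^^^^^^^^^^^^^^^
AttributeError: 'float' object has no attribute 'round'
```

```bash
sed -i 's/o\["finger_gap"\].round(2)/round(float(o["finger_gap"]),2)/' st.py; python3 st.py
```

```text
t 5.2 pos [508.23 199.96 106.85] tilt 0.0505 yaw 0.3064 F world [4.65 0.9  1.01] F tool [-0.54  4.75 -0.77] M tool [-0.176 -0.051 -0.06 ] 15.01
```

```bash
python3 -m jog '[[0,-0.4,-0.8,-0.3,0,0,5],[0,-0.8,-1.4,-0.57,0,0,5],[0,-1.6,-2.5,-1.15,0,0,5],[0,-2.4,-3.7,-1.72,0,0,5],[0,-3.2,-4.8,-2.29,0,0,5],[0,-4,-5.85,-2.86,0,0,5],[0,-4,-5.85,-2.86,0,0,5],[0,-4,-5.85,-2.86,0,0,5]]' 100 >/dev/null; python3 st.py
```

```text
t 6.2 pos [502.82 198.47 112.05] tilt 0.0969 yaw 0.3065 F world [ 0.63  0.42 -5.29] F tool [0.21 0.21 5.34] M tool [ 0.226 -0.066 -0.08 ] 14.75
```

```bash
cat >> st.py <<'E'
toe=o["ee_pos"]+R.apply([0,-113,76.8]); h=np.array([np.cos(.3065),np.sin(.3065),0])
print("toe along",round(float((toe-[512.7,201.25,25])@h)+113,2),"z",round(float(toe[2]),2))
E
python3 st.py
python3 -m jog '[[0,-0.4,-0.6,-0.3,0,0,5],[0,-0.8,-1.1,-0.57,0,0,5],[0,-1.6,-2.2,-1.15,0,0,5],[0,-2.4,-3.4,-1.72,0,0,5],[0,-3.15,-4.45,-2.29,0,0,5],[0,-3.15,-4.45,-2.29,0,0,5],[0,-3.15,-4.45,-2.29,0,0,5],[0,-3.15,-4.45,-2.29,0,0,5]]' 100 >/dev/null; python3 st.py
```

```text
t 6.2 pos [502.82 198.47 112.05] tilt 0.0969 yaw 0.3065 F world [ 0.63  0.42 -5.29] F tool [0.21 0.21 5.34] M tool [ 0.226 -0.066 -0.08 ] 14.75
toe along -2.3 z 24.67
t 7.2 pos [500.84 197.65 116.64] tilt 0.1401 yaw 0.3064 F world [-0.14 -0.33 -6.  ] F tool [-0.27 -1.06  5.91] M tool [ 0.348  0.004 -0.021] 14.82
toe along -0.56 z 24.82
```

```bash
python3 -m jog '[[0,-0.4,-0.57,-0.29,0,0,5],[0,-0.8,-1.13,-0.57,0,0,5],[0,-1.16,-1.7,-0.86,0,0,5],[0,-1.16,-1.7,-0.86,0,0,5],[0,-1.16,-1.7,-0.86,0,0,5],[0,-1.16,-1.7,-0.86,0,0,5],[0,-1.16,-1.7,-0.86,0,0,5],[0,-1.16,-1.7,-0.86,0,0,5]]' 100 >/dev/null; python3 st.py
python3 -m jog '[[0,-0.4,-0.57,-0.29,0,0,5],[0,-0.8,-1.13,-0.57,0,0,5],[0,-0.8,-1.13,-0.57,0,0,5],[0,-0.8,-1.13,-0.57,0,0,5],[0,-0.8,-1.13,-0.57,0,0,5],[0,-0.8,-1.13,-0.57,0,0,5],[0,-0.8,-1.13,-0.57,0,0,5],[0,-0.8,-1.13,-0.57,0,0,5]]' 100 >/dev/null; python3 st.py
```

```text
t 8.2 pos [499.44 197.18 118.21] tilt 0.1551 yaw 0.3064 F world [ 0.88 -0.17 -5.89] F tool [-0.43 -0.13  5.94] M tool [0.305 0.002 0.041] 14.32
toe along -0.64 z 24.88
t 9.2 pos [498.32 196.89 119.11] tilt 0.1646 yaw 0.3065 F world [ 0.34  0.37 -5.08] F tool [ 0.25 -0.41  5.08] M tool [ 0.342 -0.048  0.   ] 14.39
toe along -0.91 z 24.83
```

```bash
for i in 1 2; do python3 -m jog '[[0,-0.4,-0.57,-0.29,0,0,5],[0,-0.8,-1.13,-0.57,0,0,5],[0,-0.8,-1.13,-0.57,0,0,5],[0,-0.8,-1.13,-0.57,0,0,5],[0,-0.8,-1.13,-0.57,0,0,5],[0,-0.8,-1.13,-0.57,0,0,5],[0,-0.8,-1.13,-0.57,0,0,5],[0,-0.8,-1.13,-0.57,0,0,5]]' 100 >/dev/null; python3 st.py; done
python3 - <<'E'
from h import *
s=r.snapshot("scene")
b=cv2.resize(s[253:343,345:435],None,fx=6.6,fy=6.6,interpolation=cv2.INTER_CUBIC)
cv2.imwrite("pics/g2.png",np.clip(b*1.7,0,255).astype(np.uint8))
E
```

```text
t 10.2 pos [497.38 196.58 120.08] tilt 0.1745 yaw 0.3064 F world [ 0.19 -0.1  -5.56] F tool [-0.15 -0.82  5.5 ] M tool [ 0.368 -0.072  0.01 ] 14.43
toe along -0.96 z 24.83
t 11.2 pos [496.49 196.29 121.07] tilt 0.1846 yaw 0.3064 F world [-0.49  0.05 -5.84] F tool [ 0.19 -1.51  5.66] M tool [ 0.408 -0.027 -0.041] 14.42
toe along -0.94 z 24.84
```

View pics/g2.png

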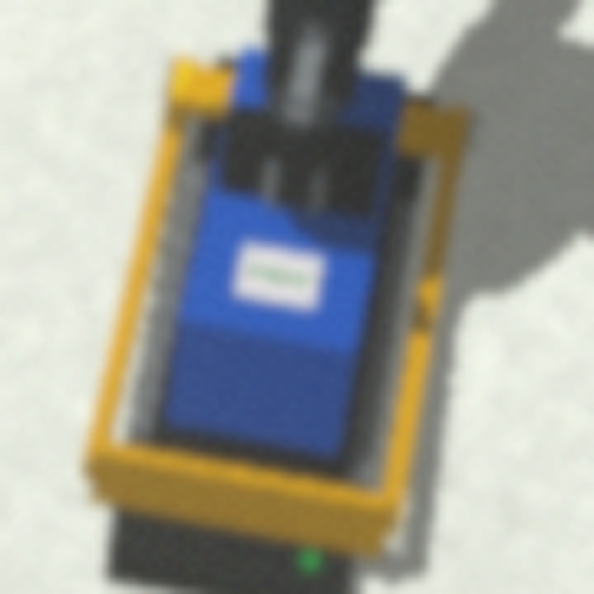

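The picture shows the whole heel face above a dark gap: its lower edge runs (165,432)-(345,458), and the lip's top edge (95,448)-(405,492). I'll compute the lip height by casting onto its vertical plane.

```bash
python3 - <<'E'
from h import *
C=np.array([512.2,201.5,0]);h=np.array([np.cos(.3065),np.sin(.3065),0])
def onplane(n,uv,x):
    o,d=ray(n,uv);return o+d*(((C+h*x)-o)@h)/(d@h)
S=lambda x,y:(345+x/6.6,253+y/6.6)
for x in(79,81,83,87):print(x,[onplane("scene",S(*p),x).round(1).tolist() for p in((170,458),(250,469),(330,480))])
o=r.observe();R=Ro.from_quat(o["ee_rot"])
hp=[o["ee_pos"]+R.apply([x,75,76.8]) for x in(-33,33)]
print(hp,[(pix("scene",p)-[345,253])*6.6 for p in hp])
# top view of lip from first picture: inner edge pts
for p in((75,118),(160,92),(247,70)):print("top",onplane("top",(p[0]/4.4+205,p[1]/4.4+180),82).round(1))
for a in(.06,.09,.12,.15):
    L=C+h*(-113+196*np.cos(a)-12*np.sin(a));L[2]=25+12*np.cos(a)+196*np.sin(a);print(a,L.round(1),(pix("scene",L)-[345,253])*6.6,(pix("top",L)-[205,180])*4.4)
E
```

```text
79 [[596.1, 198.1, 48.1], [587.0, 227.0, 51.6], [577.9, 255.7, 55.0]]
81 [[598.0, 198.9, 51.5], [588.9, 227.8, 55.0], [579.8, 256.3, 58.4]]
83 [[599.8, 199.7, 54.9], [590.7, 228.5, 58.4], [581.7, 256.9, 61.8]]
87 [[603.5, 201.3, 61.7], [594.5, 229.9, 65.1], [585.5, 258.2, 68.6]]
[array([590.18105248, 191.31438471,  59.3518092 ]), array([570.27122174, 254.23972651,  59.35196833])] [array([162.96680513, 422.92874989]), array([336.82968684, 457.09400462])]
top [573.7 279.   42.7]
top [590.6 225.7  47.1]
top [607.3 172.9  38.4]
0.06 [590.3 226.2  48.7] [243.46927053 478.54686194] [158.67039149  91.92495248]
0.09 [589.5 226.   54.6] [244.85264661 468.851834  ] [157.54853956  91.50249479]
0.12 [588.6 225.7  60.4] [246.32006004 458.74339208] [156.49884889  91.35148811]
0.15 [587.5 225.3  66.2] [247.8704937  448.22987297] [155.52307713  91.47505259]
```

```bash
python3 -m jog '[[0,-0.4,-0.57,-0.29,0,0,5],[0,-0.8,-1.13,-0.57,0,0,5],[0,-0.8,-1.13,-0.57,0,0,5],[0,-0.8,-1.13,-0.57,0,0,5],[0,-0.8,-1.13,-0.57,0,0,5],[0,-0.8,-1.13,-0.57,0,0,5],[0,-0.8,-1.13,-0.57,0,0,5],[0,-0.8,-1.13,-0.57,0,0,5]]' 100 >/dev/null; python3 st.py
```

```text
t 12.25 pos [495.61 195.99 122.  ] tilt 0.1947 yaw 0.3065 F world [  1.04  -0.47 -10.61] F tool [-0.76 -1.22 10.58] M tool [ 0.115  0.001 -0.068] 14.4
toe along -0.89 z 24.8
```

Bar contact shows at tilt≈0.188, so a≈0.094. I'll back off to 0.175 and draw out.

```bash
python3 -m jog '[[0,0.5,0.76,0.38,0,0,5],[0,1,1.52,0.76,0,0,5],[0,1.5,2.28,1.15,0,0,5],[0,1.5,2.28,1.15,0,0,5],[0,1.5,2.28,1.15,0,0,5],[0,1.5,2.28,1.15,0,0,5],[0,1.5,2.28,1.15,0,0,5],[0,1.5,2.28,1.15,0,0,5]]' 100 >/dev/null; python3 st.py
python3 -m jog '[[0,1,0,0,0,0,5],[0,2,0,0,0,0,5],[0,3,0,0,0,0,5],[0,4,0,0,0,0,5],[0,5,0,0,0,0,5],[0,6,0,0,0,0,5],[0,6,0,0,0,0,5],[0,6,0,0,0,0,5]]' 100 >/dev/null; python3 st.py
```

```text
t 13.25 pos [497.42 196.58 120.17] tilt 0.1747 yaw 0.3064 F world [-0.48 -0.51 -6.06] F tool [-0.34 -1.66  5.86] M tool [ 0.338 -0.052  0.017] 13.89
toe along -0.91 z 24.9
t 14.25 pos [502.91 198.35 121.13] tilt 0.1744 yaw 0.3065 F world [ 0.28 -0.18 -6.66] F tool [-0.26 -0.94  6.59] M tool [ 0.321 -0.041 -0.063] 14.49
toe along 4.83 z 25.89
```

```bash
python3 -m jog '[[0,1.5,0,0,0,0,5],[0,3,0,0,0,0,5],[0,5,0,0,0,0,5],[0,7,0,0,0,0,5],[0,9,0,0,0,0,5],[0,11,0,0,0,0,5],[0,12,0,0,0,0,5],[0,12,0,0,0,0,5]]' 100 >/dev/null; python3 st.py
```

```text
t 15.25 pos [514.34 201.94 123.23] tilt 0.1746 yaw 0.3065 F world [ 0.57  0.54 -7.05] F tool [ 0.34 -0.53  7.07] M tool [ 0.366 -0.014  0.034] 14.34
toe along 16.83 z 27.97
```

```bash
python3 -m jog '[[0,2,0,0,0,0,5],[0,4,0,0,0,0,5],[0,6,0,0,0,0,5],[0,9,0,0,0,0,5],[0,11,0,0,0,0,5],[0,13,0,0,0,0,5],[0,15,0,0,0,0,5],[0,15,0,0,0,0,5]]' 100 >/dev/null; python3 st.py
python3 -m jog '[[0,2,0,0,0,0,5],[0,4,0,0,0,0,5],[0,6,0,0,0,0,5],[0,9,0,0,0,0,5],[0,11,0,0,0,0,5],[0,13,0,0,0,0,5],[0,15,0,0,0,0,5],[0,15,0,0,0,0,5]]' 100 >/dev/null; python3 st.py
```

```text
t 16.25 pos [528.63 206.43 125.9 ] tilt 0.1749 yaw 0.3065 F world [ 0.03  0.5  -6.07] F tool [ 0.47 -0.88  6.01] M tool [ 0.299 -0.026 -0.044] 14.8
toe along 31.84 z 30.61
t 17.25 pos [542.73 210.88 128.52] tilt 0.175 yaw 0.3065 F world [ 0.08 -0.77 -6.74] F tool [-0.76 -1.33  6.61] M tool [ 0.317 -0.006 -0.038] 14.45
toe along 46.63 z 33.23
```

```bash
python3 -m jog '[[0,1,-4,0,0,0,5],[0,2.8,-14,0,0,0,5],[0,5,-28,0,0,0,5],[0,7.5,-42,0,0,0,5],[0,10,-57,0,0,0,5],[0,12.5,-71,0,0,0,5],[0,14,-79,0,0,0,5],[0,14,-79,0,0,0,5]]' 100 >/dev/null; python3 st.py
python3 - <<'E'
from h import *
t=r.snapshot("top")
b=cv2.resize(t[170:290,200:430],None,fx=3.4,fy=3.4,interpolation=cv2.INTER_CUBIC);cv2.imwrite("pics/g3.png",np.clip(b*1.6,0,255).astype(np.uint8))
t=cv2.imread("pics/top0.png");s=cv2.imread("pics/scene0.png")
# tray outer outline with shadows excluded, both views, wall top z=18
for n,im,box,lo in(("top",t,(355,180,425,290),(2,100,30)),("scene",s,(220,205,302,290),(2,100,30))):
    m=mask(im,lo,(16,255,255),box);cs=max(cv2.findContours(m,0,2)[0],key=cv2.contourArea)
    q=cv2.boxPoints(cv2.minAreaRect(cs)) if n=="top" else cv2.approxPolyDP(cs,6,True)[:,0]
    P=np.array([onz(n,u,18) for u in q]);print(n,P.round(1).tolist(),P.mean(0).round(1))
    M=cv2.moments(cs);print(onz(n,(M["m10"]/M["m00"],M["m01"]/M["m00"]),14).round(1))
E
```

```text
t 18.25 pos [542.95 210.9  209.55] tilt 0.1762 yaw 0.3065 F world [-0.86  1.48 -7.82] F tool [ 1.67 -1.74  7.63] M tool [ 0.349 -0.041  0.014] 14.25
toe along 46.97 z 114.13
top [[618.1, -121.8, 18.0], [631.2, -226.2, 18.0], [406.8, -250.6, 18.0], [393.8, -148.0, 18.0]] [ 512.5 -186.6   18. ]
[ 511.7 -187.3   14. ]
scene [[399.8, -158.7, 18.0], [413.8, -250.2, 18.0], [633.3, -222.4, 18.0], [624.4, -123.2, 18.0]] [ 517.8 -188.6   18. ]
[ 521.6 -188.    14. ]
```

View pics/g3.png

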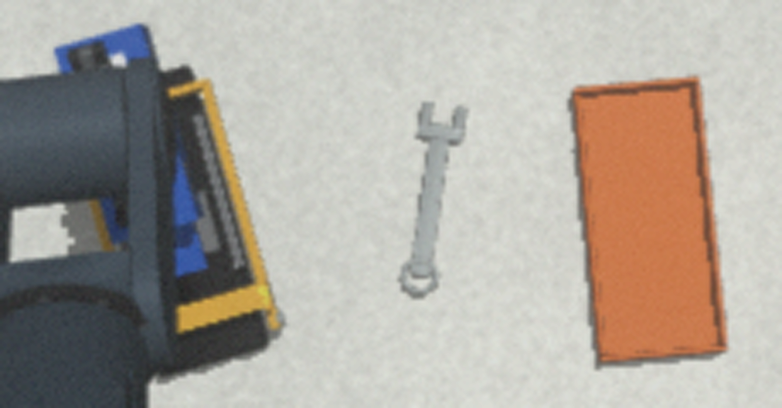

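The battery hangs free, toe clear of the bar. The wrench is at (435,200) and the tray corners are (573,91), (698,77), (726,350), (600,365), giving 226 x 105 mm, centre (513.5,-187), yaw 0.112.

```bash
python3 -c "
from h import *
print(delta((540,10,200),.2,0))"
```

```text
(array([-190.74,  -63.44,   -2.28]), array([ 9.99, -0.53,  6.08]))
```

```bash
python3 -m jog '[[-10,-3,0,0.6,0,0.3,5],[-35,-12,-0.4,2,-0.1,1.2,5],[-65,-22,-0.8,3.6,-0.2,2.2,5],[-95,-32,-1.2,5.2,-0.3,3.2,5],[-125,-42,-1.6,6.8,-0.4,4.2,5],[-155,-52,-2,8.4,-0.4,5.2,5],[-180,-60,-2.2,9.6,-0.5,5.8,5],[-190,-63,-2.3,10,-0.5,6.1,5]]' 100 >/dev/null; python3 st.py;python3 -c "
from h import *
print(delta((532.4,-184.9,180),.112,0))"
```

```text
t 19.3 pos [540.76   8.87 199.45] tilt -0.0003 yaw 0.1972 F world [-0.94  0.82 -7.  ] F tool [ 0.99 -0.76  7.  ] M tool [-0.04  -0.027 -0.038] 14.73
toe along -30.64 z 122.68
(array([-188.38,  -46.15,   19.39]), array([-0.02, -0.02,  4.88]))
```

```bash
python3 -m jog '[[-15,-4,2,0,0,0.4,5],[-45,-11,5,0,0,1.2,5],[-80,-19,8,0,0,2.1,5],[-115,-28,12,0,0,3,5],[-148,-36,15,0,0,3.8,5],[-173,-42,18,0,0,4.5,5],[-185,-45,19.4,0,0,4.8,5],[-188.4,-46.2,19.4,0,0,4.9,5]]' 100 >/dev/null; python3 st.py
python3 - <<'E'
from h import *
print(delta((532.4,-184.9,90),.112,0))
im=np.hstack([r.snapshot("top")[180:290,330:440],r.snapshot("scene")[195:305,210:320]])
cv2.imwrite("pics/g4.png",np.clip(cv2.resize(im,None,fx=3.6,fy=3.6,interpolation=cv2.INTER_CUBIC)*1.5,0,255).astype(np.uint8))
E
```

```text
t 20.3 pos [ 532.17 -183.02  180.25] tilt -0.0005 yaw 0.1136 F world [-0.46  0.63 -5.53] F tool [ 0.68 -0.39  5.53] M tool [-0.047 -0.006  0.008] 14.22
toe along -95.3 z 103.51
(array([-2.010e+00,  6.000e-02,  9.025e+01]), array([-0.03, -0.08,  0.09]))
```

View pics/g4.png

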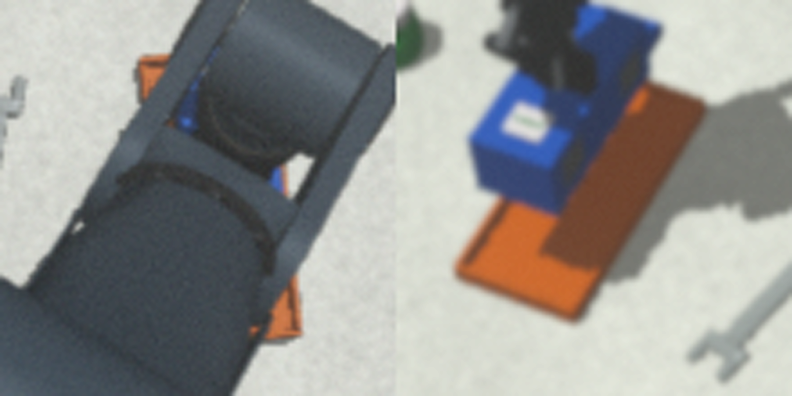

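The battery is level over the tray, aligned with it in both views. Lowering now.

```bash
python3 -m jog '[[-0.5,0,6,0,0,0,5],[-1,0,20,0,0,0,5],[-2,0,38,0,0,0,5],[-2,0,56,0,0,0,5],[-2,0,72,0,0,0,5],[-2,0,84,0,0,0,5],[-2,0,90,0,0,0,5],[-2,0,90,0,0,0,5]]' 100 >/dev/null; python3 st.py
python3 -m jog '[[0,0,1,0,0,0,5],[0,0,2,0,0,0,5],[0,0,3,0,0,0,5],[0,0,4,0,0,0,5],[0,0,5,0,0,0,5],[0,0,6,0,0,0,5],[0,0,6.5,0,0,0,5],[0,0,6.5,0,0,0,5]]' 100 >/dev/null; python3 st.py
```

```text
t 21.4 pos [ 532.55 -184.84   90.16] tilt -0.0007 yaw 0.1142 F world [ 0.3   0.47 -7.77] F tool [0.43 0.36 7.77] M tool [-0.07  -0.019 -0.014] 14.36
toe along -95.52 z 13.44
t 22.4 pos [ 532.62 -184.87   83.94] tilt -0.0003 yaw 0.1143 F world [ 0.02  0.18 -7.36] F tool [0.18 0.05 7.36] M tool [-0.048 -0.076 -0.004] 14.46
toe along -95.45 z 7.17
```

```bash
python3 -m jog '[[0,0,0.4,0,0,0,5],[0,0,0.8,0,0,0,5],[0,0,1.2,0,0,0,5],[0,0,1.6,0,0,0,5],[0,0,2,0,0,0,5],[0,0,2.3,0,0,0,5],[0,0,2.3,0,0,0,5],[0,0,2.3,0,0,0,5]]' 100 >/dev/null; python3 st.py
```

```text
t 23.4 pos [ 532.56 -184.84   81.99] tilt -0.0002 yaw 0.1143 F world [-0.86  1.29 -2.69] F tool [ 1.38 -0.71  2.69] M tool [0.156 0.105 0.084] 14.58
toe along -95.48 z 5.22
```

```bash
python3 -m jog '[[0,0,0.3,0,0,0,5],[0,0,0.5,0,0,0,5],[0,0,0.5,0,0,0,5],[0,0,0.5,0,0,0,5],[0,0,0.5,0,0,0,5],[0,0,0.5,0,0,0,5],[0,0,0.5,0,0,0,5],[0,0,0.5,0,0,0,5]]' 40 >/dev/null; python3 st.py
python3 -m jog '[[0,0,0,0,0,0,16],[0,0,0,0,0,0,18],[0,0,0,0,0,0,22],[0,0,0,0,0,0,28],[0,0,0,0,0,0,36],[0,0,0,0,0,0,40],[0,0,0,0,0,0,40],[0,0,0,0,0,0,40]]' 40 >/dev/null; python3 st.py
```

```text
t 24.4 pos [ 532.55 -184.82   81.94] tilt -0.0002 yaw 0.1144 F world [-3.66  1.8   5.42] F tool [ 2.21 -3.43 -5.42] M tool [ 0.433  0.237 -0.015] 14.33
toe along -95.49 z 5.16
t 25.4 pos [ 532.61 -184.91   81.22] tilt -0.0002 yaw 0.1142 F world [-0.04 -0.01  0.61] F tool [-0.01 -0.04 -0.61] M tool [-0.025  0.007  0.004] 39.88
toe along -95.46 z 4.44
```

```bash
python3 -m jog '[[0,0,-4,0,0,0,40],[0,0,-14,0,0,0,40],[0,0,-35,0,0,0,40],[0,0,-65,0,0,0,40],[0,0,-95,0,0,0,40],[0,0,-125,0,0,0,40],[0,0,-145,0,0,0,40],[0,0,-150,0,0,0,40]]' 40 >/dev/null
python3 -m jog '[[10,0,0,0,0,0,40],[35,0,0,0,0,0,40],[70,0,0,0,0,0,40],[105,0,0,0,0,0,40],[140,0,0,0,0,0,40],[175,0,0,0,0,0,40],[200,0,0,0,0,0,40],[210,0,0,0,0,0,40]]' 40 >/dev/null; python3 st.py
python3 - <<'E'
from h import *
t,s=r.snapshot("top"),r.snapshot("scene")
im=np.hstack([cv2.resize(t[100:320,200:500],(400,293)),cv2.resize(s[160:400,170:440],(400,356))[:293]])
cv2.imwrite("pics/g5.png",np.clip(im*1.5,0,255).astype(np.uint8))
E
```

```text
t 27.4 pos [507.28  25.45 230.26] tilt -0.0031 yaw 0.1164 F world [-0.05  0.42  0.16] F tool [ 0.42 -0.   -0.16] M tool [-0.022 -0.005  0.024] 39.87
toe along -56.39 z 153.82
```

View pics/g5.png

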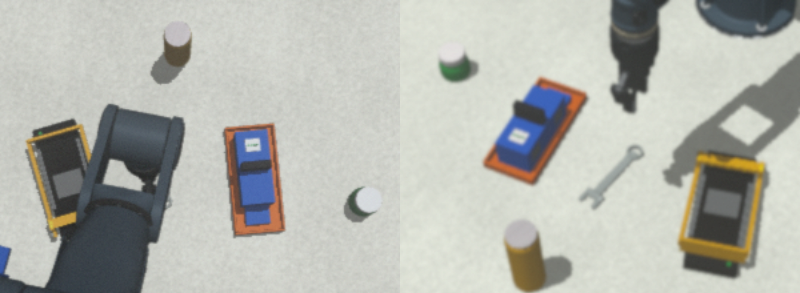

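The battery lies flat, handle up, inside the tray at (253,175) in the top view. The dock is empty, and the can, wrench and jar look undisturbed.

```bash
python3 -c "
from workcell import r
print(r.finish_job())"
```

```text
the job is handed in; nothing more can be done
None
```

The battery is out of the dock and lying flat, handle up, in the orange tray; the wrist force stayed low (about 11 N at most in the readings), the spray can, wrench and jar were left alone, and the job was handed in at about 27.5 s.

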